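# Set the burner regulator and lock its hood

## Task

Turn the knob of the gas regulator with the orange hood until its white pointer stands at the green mark, then slide the orange hood fully over the knob so that the setting cannot be knocked. Leave the knob and hood of the blue regulator as they are.

Things in the scene. Friction and masses are not known exactly. Their poses are not given: they have to be found in the camera images.
- orange_knob (a joint): Angle (rad) of the black knob on the regulator with the orange hood. It grows as the knob turns clockwise seen from above, range 0 to 2.8; at 1.40 the white pointer is exactly at the green mark. It starts between 0.1 and 0.8, so it must be turned clockwise by 0.6 to 1.3. It stays where it is left (friction about 0.06 N m, no spring).
- orange_knob_grip (a point): Point on the vertical knob axis, 48 mm above the counter. The knob is a disc 48 mm across, top at 30 mm above the counter, and on it an upright black bar 46 mm long, 14 mm wide, from 30 to 62 mm high, centred on the axis: pinch it across its 14 mm. Own x axis: level, along the bar to the end with the white pointer line; z up; turns with the knob.
- orange_regulator: White slab fixed to the counter, 290 x 104 mm, 20 mm high; origin under its centre. Own x axis: from the parked orange hood towards the knob. Knob axis 60 mm from the centre to +x, parked hood 60 mm to -x. Grey dial face round the knob; the green mark (22 mm long, 14 mm wide) is 31 to 53 mm from the knob axis, straight to +x.
- orange_hood (a joint): Slide (m) of the orange hood. It starts parked, 0 to 0.01, with the knob uncovered; 0.12 is the end stop, where the hood stands centred over the knob. Friction about 2 N, no spring; it stays where it is left.
- orange_hood_grip (a point): Point in the hood's grip post, on its vertical centre line, 96 mm above the counter. The post is 24 mm long in the slide direction, 28 mm across, from 72 to 108 mm above the counter, amid the hood's flat roof (76 x 76 mm, top at 72 mm); the hood is open towards the knob. Own x axis: level, the way the hood slides to cover the knob; z up.
- blue_knob_tip (a point): The pointer end, 23 mm from the axis, of the knob of the other regulator, identical but for its blue hood. Not to be moved.
- blue_hood_grip (a point): Point in the grip post of the blue hood, 96 mm above the counter. Not to be moved.

How it is judged:
On the way:
1. the orange regulator's knob stands at the green mark with its hood still parked (value of joint orange_knob between 1.2 and 1.6 rad and value of joint orange_hood below 0.03 m), for 0.2 s.
At the end, for the whole second after the job is handed in: The orange regulator's knob reads 1.40 within 0.2 rad (11 degrees) and its hood is fully over it, within 12 mm of the end stop (slide above 0.108); both at rest. On the way the knob must have been set, for 0.2 s, before the hood was slid (hood slide below 0.03 then) (value of joint orange_knob between 1.2 and 1.6 rad and value of joint orange_hood above 0.108 m and velocity of joint orange_knob between -0.05 and 0.05 rad/s and velocity of joint orange_hood between -0.01 and 0.01 m/s); the robot touches nothing.
It fails at once if the blue regulator's knob is turned (distance of blue_knob_tip from where it was at the start of the episode above 0.008 m).
It fails at once if the blue regulator's hood is slid (distance of blue_hood_grip from where it was at the start of the episode above 0.012 m).
It also fails if it takes over 45 s, if anything falls off the work surface, if the arm or the gripper's body presses on something with over 40 N, if the wrist force passes 120 N, or if a joint passes its speed limit or range.

## Robot

A 6-joint arm with a two-finger parallel gripper is mounted at the origin on the work surface. World frame = base frame: x ahead of the robot, y to its left, z up, the work surface at z = 0. Lengths are in m, angles in rad, forces in N, time in s.
With the tool pointing down it reaches from about 0.25 to 0.775 m from the base axis. Payload 4 kg.
Tool frame: the origin (TCP) lies at the very end of the fingers, on their centre line; the grasp point (between the pads) lies 19 mm behind it; z points along the fingers, x is the direction in which the jaws open and shut, and the axes are right-handed (so a half turn about z gives the same grasp; the last joint's range is limited). The gripper opens to 94 mm and grips with 3 to 60 N. Pads are 16 mm wide; open, the fingers measure 119 mm over their backs; the gripper's body (75 mm by 177 mm) begins 78 mm behind the grasp point.
Start: joints at [1.077, 0.087, 1.371, -0, 1.684, -0.103], TCP at [0.21, 0.509, 0.206] pointing down, gripper open.
Joint ranges: [-3.1, 3.1], [-0.76, 2.03], [0.27, 2.55], [-1.08, 4.22], [0.17, 2.65], [-2.57, 2.57]. Speed limits (rad/s): [2.79, 2.79, 3.14, 3.14, 3.14, 3.14].

## Interface

Orientations are given as [roll, pitch, yaw] about the fixed x, y, z axes, in that order (R = Rz(yaw) Ry(pitch) Rx(roll)).
In Python, from bench import robot, cams, ticket gives the robot as it stands.
- The arm moves only by the tool jog_arm, never from a script. Its argument "series" is a list of rows, each an object of numbers: "x", "y", "z": the shift along the tool's x, y, z in m; "rx", "ry", "rz": the turn, a rotation vector about the tool's x, y, z in degrees. A call has 1 to 12 rows; each row shifts and turns the pose as measured when the row begins, along the tool's axes as they then stand; what a row does not reach is not made up. A row lasts 1/12 s, in which the tool goes at most 41.7 mm and 7.16 degrees, less where a joint would pass 70% of its speed; a pose out of reach is approached as far as the arm can. A call with a gripper value outside its range is refused whole. "claw" is the opening, from 0 (shut) to 1 (fully open), set as the call begins (left out, the last holds). The fingers move at their own pace and stop on an object; the grip force is fixed at half the most. Time passes only in rows, so rows that do not move let the fingers close. It gives the time, the measured TCP pose, the force and the opening at its end, in the units of the state.
- robot.get_obs(): the state, without advancing time (a new reading comes with each control period).
- cams.snapshot(name): name is "scene" or "top" or "wrist"; returns a dict with "img" (420x560x3 uint8, red, green, blue), "mtx" (3x3 intrinsics, pixels), "origin" and "attitude" of the camera in the world. Camera axes: x right, y down, z forward; pixel columns grow to the right and rows downward; lengths in m; the calibration is good to about 2 mm. The wrist camera is an equidistant fisheye: a pixel r from the principal point sees the ray r / f radians off the axis. A picture is of the moment at which its call begins. There is no depth.
- ticket.close_job(): hands the job in, once; it reports no verdict.
Trained networks look in a picture, given as the dict that the camera call returned (one of the last four; its "shot" number tells which), for a name from the list of things; names that differ only in an ending like _2 or _b are one class to them, and where a whole thing is asked for, a point or a joint stands for the part that bears it (a point fixed in the world has none). Each returns a list of dicts, best first, with "p" (0 to 1); they miss things now and then, are a little off and sometimes report something else, mostly with a low value. They report only what shows in the picture. A call takes as long as a camera call.
- cams.look_for(thing, picture): "bbox" ([left, top, width, height] in pixels, round what is visible of it).
The state is a dict: "time": time; "joint_positions": joint angles; "qvel": joint speeds; "joint_torque": joint torques, N m; "tool_pos": TCP position; "ee_rot": TCP orientation; "wrist_force": force on the tool from outside, world axes, zero at the start; "wrist_torque": the same for the moment, N m; "width": finger opening in m.
Only numpy, scipy, OpenCV 4.12 (cv2) and the standard library are available. Lean on these libraries where they do the work, as an engineer would, in place of code of your own. Each camera call takes 0.05 s, during which the arm holds its last target.

## Working session

There is one attempt and no reset: what is moved stays moved. The work goes in short steps, Python scripts to look and compute and a tool call to move; the robot and the scene stay as the last step left them, time stands still between calls to the robot, and variables do not carry over. Pictures are saved under pics/ and viewed, and the job is handed in when it is done.

Besides the shell and the picture viewer there is one more tool, called after ">>>" as name(argument=value, ...) on one line, values as JSON. jog_arm: Moves the arm, as the interface text tells. Its arguments: {"type":"object","properties":{"series":{"type":"array","items":{"type":"object","properties":{"x":{"type":"number"},"y":{"type":"number"},"z":{"type":"number"},"rx":{"type":"number"},"ry":{"type":"number"},"rz":{"type":"number"}}}},"claw":{"type":"number"}},"required":["series"]}

```bash
mkdir -p pics; ls
python3 - <<'E'
from bench import robot,cams,ticket
import cv2
o=robot.get_obs(); print(o)
for n in ["scene","top","wrist"]:
    p=cams.snapshot(n); cv2.imwrite(f"pics/{n}0.png",p["img"][:,:,::-1]); print(n,p["mtx"],p["origin"],p["attitude"])
    for t in ["orange_knob","orange_hood","orange_regulator","orange_knob_grip","orange_hood_grip"]:
        print(t,[(x["bbox"],x["p"]) for x in cams.look_for(t,p)[:3]])
E
```

```text
pics
{'time': 0.0, 'joint_positions': array([ 1.07691351e+00,  8.79322472e-02,  1.37219034e+00,  2.75001525e-05,
        1.68358092e+00, -1.03081765e-01]), 'qvel': array([ 0.0005074 , -0.00288384, -0.00076201,  0.00092981,  0.0001654 ,
        0.00016578]), 'joint_torque': array([ 5.24633851e-04, -3.40159786e+01, -3.02439737e+01,  7.18385051e-02,
        3.23344523e-02, -1.75004234e-04]), 'tool_pos': array([0.20924872, 0.50807661, 0.20434902]), 'ee_rot': array([-3.14134826e+00,  2.09683704e-03,  1.17999860e+00]), 'wrist_force': array([0.3788645 , 0.65828552, 0.66417632]), 'wrist_torque': array([-0.03749351, -0.03257839,  0.01226658]), 'width': 0.0943165511215822}
scene [[531.22678894   0.         286.90515193]
 [  0.         531.22678894 212.91024368]
 [  0.           0.           1.        ]] [ 1.04499913 -0.41294152  0.81566336] [-2.44413436  0.00975113  0.88271968]
orange_knob [([357.3, 171.7, 30.2, 24.7], 0.73)]
orange_hood [([321.9, 118.9, 50.1, 49.1], 0.81)]
orange_regulator [([308.0, 118.6, 106.7, 123.2], 0.98)]
orange_knob_grip [([361.7, 171.7, 27.3, 29.0], 0.7)]
orange_hood_
[... 219 characters left out ...]
855 0.01258645 0.76396068] [-3.06143578 -0.01407791 -1.55571934]
orange_knob [([163.9, 148.6, 32.3, 31.1], 0.77)]
orange_hood [([117.6, 201.2, 69.4, 66.4], 0.83), ([110.7, 89.3, 120.3, 212.0], 0.45)]
orange_regulator [([110.3, 87.9, 118.1, 211.8], 0.8)]
orange_knob_grip [([166.8, 147.0, 27.5, 35.8], 0.87)]
orange_hood_grip [([118.3, 201.2, 70.1, 67.3], 0.57)]
wrist [[325.1922621    0.         280.78173041]
 [  0.         325.1922621  208.10560843]
 [  0.           0.           1.        ]] [0.13980006 0.53747092 0.3840373 ] [2.88461625e+00 6.92866306e-04 1.17925195e+00]
orange_knob []
orange_hood []
orange_regulator [([151.1, 351.0, 45.9, 30.6], 0.69)]
orange_knob_grip []
orange_hood_grip []
```

View pics/top0.png

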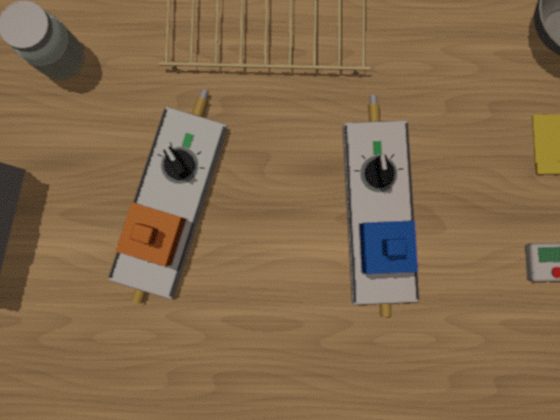

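View pics/scene0.png

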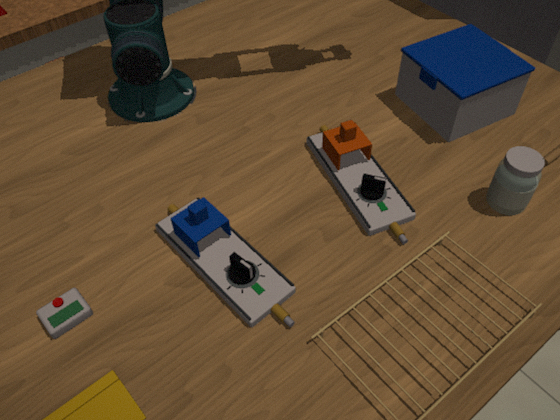

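Run:
```python
import cv2
i=cv2.imread("pics/top0.png")
c=cv2.resize(i[85:305,90:250],None,fx=2.7,fy=2.7,interpolation=cv2.INTER_CUBIC); cv2.imwrite("pics/topc.png",c)
```

```text
(no output)
```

View pics/topc.png

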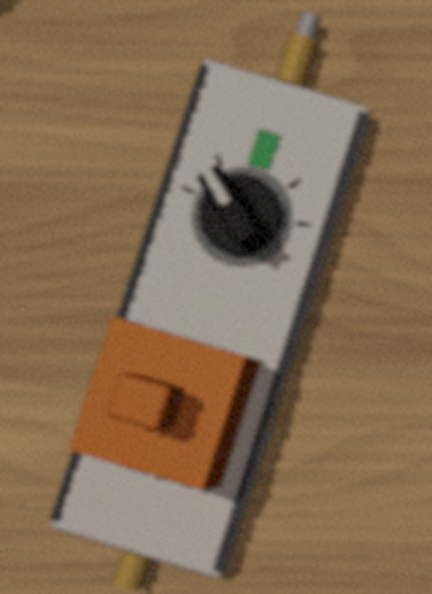

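The top view shows the orange regulator on the left: green mark at about (188,140), knob at (180,165), hood at (150,235). The white pointer leans about 45° counter-clockwise from the mark. The blue regulator is about 0.3 m to the right.

```bash
cat > h.py <<'E'
import numpy as np
from scipy.spatial.transform import Rotation as R
def ray(p,uv,z):
    M=p["mtx"];d=np.array([(uv[0]-M[0,2])/M[0,0],(uv[1]-M[1,2])/M[1,1],1])
    d=R.from_euler("xyz",p["attitude"]).as_matrix()@d; o=np.array(p["origin"])
    return o+d*(z-o[2])/d[2]
def proj(p,X):
    c=R.from_euler("xyz",p["attitude"]).as_matrix().T@(np.array(X)-p["origin"]); q=p["mtx"]@c; return q[:2]/q[2]
E
python3 - <<'E'
from h import *
from bench import robot,cams
import cv2
p=cams.snapshot("top");s=cams.snapshot("scene")
def blob(img,kind,box):
    hsv=cv2.cvtColor(img,cv2.COLOR_RGB2HSV)
    m=cv2.inRange(hsv,(50,110,50),(85,255,255))
    x,y,w,h=box; mm=np.zeros_like(m); mm[y:y+h,x:x+w]=m[y:y+h,x:x+w]
    M=cv2.moments(mm,True); return M["m10"]/M["m00"],M["m01"]/M["m00"],M["m00"]
print("green",blob(p["img"],"g",(165,120,50,50)))
gt=ray(p,blob(p["img"],"g",(165,120,50,50)),.021); print(gt)
gs=blob(s["img"],"g",(360,190,50,40)); print(gs,ray(s,gs,.021))
cr=lambda u,v:(u/2.7+90,v/2.7+85)
C=[ray(p,cr(*c),.02) for c in [(205,60),(370,107),(220,577),(52,520)]]
for c in C: print(c)
print([np.linalg.norm(C[i]-C[(i+1)%4]) for i in range(4)])
ax=(C[0]+C[1]-C[2]-C[3]); ax/=np.linalg.norm(ax); cen=sum(C)/4
print("axis",ax,np.degrees(np.arctan2(ax[1],ax[0])),"cen",cen)
k=gt-.042*ax; print("knob from green",k,"from cen",cen+.06*ax)
a=ray(p,cr(205,172),.062);b=ray(p,cr(226,203),.062); print("ptr",a,b)
d=a-k;d2=a-b
for v in(d,d2):print(np.degrees(np.arctan2(v[1],v[0])),np.linalg.norm(v[:2]))
# hood post top
h=ray(p,cr(140,398),.108); print("post",h, "along",(h-cen)@ax)
E
```

```text
green (187.3918918918919, 139.86486486486487, 74.0)
[0.63101263 0.15724747 0.021     ]
(382.0566037735849, 205.96226415094338, 53.0) [0.63204544 0.15904973 0.021     ]
[0.68379116 0.19349236 0.02      ]
[0.65718075 0.09478552 0.02      ]
[0.38023196 0.1742732  0.02      ]
[0.41140144 0.27200336 0.02      ]
[np.float64(0.10223087874704255), np.float64(0.2881300495500207), np.float64(0.10258031447162945), np.float64(0.2834786336244006)]
axis [ 0.96103963 -0.27641062  0.        ] -16.04609540498369 cen [0.53315133 0.18363861 0.02      ]
knob from green [0.59064897 0.16885672 0.021     ] from cen [0.5908137  0.16705397 0.02      ]
ptr [0.60797562 0.18105525 0.062     ] [0.59071706 0.16880096 0.062     ]
35.14681444016432 0.021190020572460982
35.376347880506515 0.021166611072966784
post [0.48081893 0.19914956 0.108     ] along -0.05458089539235705
```

Measured: knob axis (0.591, 0.168), slab axis at −16°, pointer at +35.3°. The knob therefore reads about 0.50 rad and needs 51° clockwise. The hood slide is about 5 mm. All of this agrees with the sizes given. Next I move over the knob.

>>> jog_arm(series=[{"x": -0.013, "y": 0.038}, {"x": -0.013, "y": 0.038}, {"x": -0.013, "y": 0.038}, {"x": -0.013, "y": 0.038}, {"x": -0.013, "y": 0.038}, {"x": -0.013, "y": 0.038}, {"x": -0.013, "y": 0.038}, {"x": -0.013, "y": 0.038}, {"x": -0.013, "y": 0.038}, {"x": -0.013, "y": 0.038}, {"x": -0.013, "y": 0.038}, {"x": -0.013, "y": 0.038}], claw=0.6)

```text
invalid input
```

>>> jog_arm(series=[{"rz": -7}, {"rz": -7}, {"rz": -7}, {"rz": -7}, {"rz": -7}, {"rz": -7}, {"rz": -7}, {"rz": -7}])

```text
invalid input
```

>>> jog_arm(series=[{"x": -0.013, "y": 0.038, "z": 0.0, "rx": 0.0, "ry": 0.0, "rz": 0.0}], claw=0.6)

```text
time: 1.08
tool_pos: [0.236, 0.485, 0.2052]
ee_rot: [-3.138, -0.001, 1.188]
wrist_force: [1.0, -0.6, 0.8]
width: 0.0904
```

All six keys are needed in each row.

>>> jog_arm(series=[{"x": -0.013, "y": 0.038, "z": 0, "rx": 0, "ry": 0, "rz": 0}, {"x": -0.013, "y": 0.038, "z": 0, "rx": 0, "ry": 0, "rz": 0}, {"x": -0.013, "y": 0.038, "z": 0, "rx": 0, "ry": 0, "rz": 0}, {"x": -0.013, "y": 0.038, "z": 0, "rx": 0, "ry": 0, "rz": 0}, {"x": -0.013, "y": 0.038, "z": 0, "rx": 0, "ry": 0, "rz": 0}, {"x": -0.013, "y": 0.038, "z": 0, "rx": 0, "ry": 0, "rz": 0}, {"x": -0.013, "y": 0.038, "z": 0, "rx": 0, "ry": 0, "rz": 0}, {"x": -0.013, "y": 0.038, "z": 0, "rx": 0, "ry": 0, "rz": 0}, {"x": -0.013, "y": 0.038, "z": 0, "rx": 0, "ry": 0, "rz": 0}, {"x": -0.013, "y": 0.038, "z": 0, "rx": 0, "ry": 0, "rz": 0}, {"x": -0.013, "y": 0.038, "z": 0, "rx": 0, "ry": 0, "rz": 0}], claw=0.6)

```text
time: 2.0
tool_pos: [0.581, 0.1877, 0.2052]
ee_rot: [-3.141, -0.006, 1.199]
wrist_force: [-0.8, 1.0, 0.2]
width: 0.0563
```

>>> jog_arm(series=[{"x": 0, "y": 0, "z": 0, "rx": 0, "ry": 0, "rz": -7}, {"x": 0, "y": 0, "z": 0, "rx": 0, "ry": 0, "rz": -7}, {"x": 0, "y": 0, "z": 0, "rx": 0, "ry": 0, "rz": -7}, {"x": 0, "y": 0, "z": 0, "rx": 0, "ry": 0, "rz": -7}, {"x": 0, "y": 0, "z": 0, "rx": 0, "ry": 0, "rz": -7}, {"x": 0, "y": 0, "z": 0, "rx": 0, "ry": 0, "rz": -7}, {"x": 0, "y": 0, "z": 0, "rx": 0, "ry": 0, "rz": -7}, {"x": 0, "y": 0, "z": 0, "rx": 0, "ry": 0, "rz": -7}, {"x": 0, "y": 0, "z": 0, "rx": 0, "ry": 0, "rz": 0}])

```text
time: 2.75
tool_pos: [0.5889, 0.1766, 0.2009]
ee_rot: [3.141, -0.003, 2.195]
wrist_force: [0.0, -0.4, -0.3]
width: 0.0562
```

Run:
```python
from bench import robot,cams
import cv2
p=cams.snapshot("wrist"); cv2.imwrite("pics/w1.png",p["img"][:,:,::-1]); print(p["origin"],p["attitude"],robot.get_obs()["tool_pos"])
```

```text
[0.52783381 0.13386574 0.37944821] [ 2.88505690e+00 -2.42459615e-03  2.19461370e+00] [0.58888843 0.17659184 0.20092388]
```

View pics/w1.png

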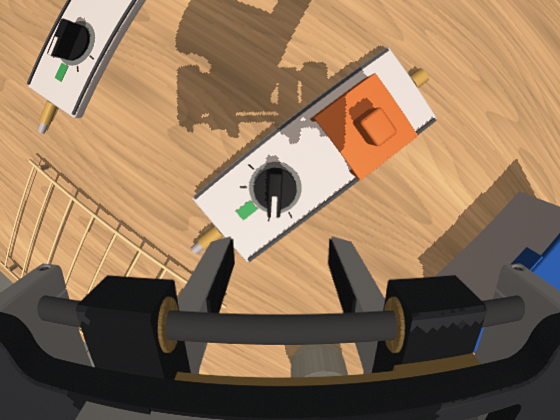

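The wrist view shows the bar upright in the image, so the jaws sit across it. The pointer tip is near (273,213) and the knob centre near (275,190). I'll use this view to refine position and angle.

```bash
cat >> h.py <<'E'
def fray(p,uv,z):
    M=p["mtx"];q=np.array([uv[0]-M[0,2],uv[1]-M[1,2]])/M[0,0];r=np.linalg.norm(q)
    d=np.array([*(q/r*np.sin(r)),np.cos(r)]); d=R.from_euler("xyz",p["attitude"]).as_matrix()@d; o=np.array(p["origin"])
    return o+d*(z-o[2])/d[2]
E
python3 - <<'E'
from h import *
from bench import robot,cams
import cv2
p=cams.snapshot("wrist")
c=cv2.resize(p["img"][150:250,220:330],None,fx=5,fy=5,interpolation=cv2.INTER_CUBIC);cv2.imwrite("pics/w1c.png",c[:,:,::-1])
hsv=cv2.cvtColor(p["img"],cv2.COLOR_RGB2HSV)
m=cv2.inRange(hsv,(50,110,50),(85,255,255));m[:180]=0;m[240:]=0;m[:,:200]=0;m[:,280:]=0
M=cv2.moments(m,True);print("green",fray(p,(M["m10"]/M["m00"],M["m01"]/M["m00"]),.021))
E
```

```text
green [0.62849337 0.15857509 0.021     ]
```

View pics/w1c.png

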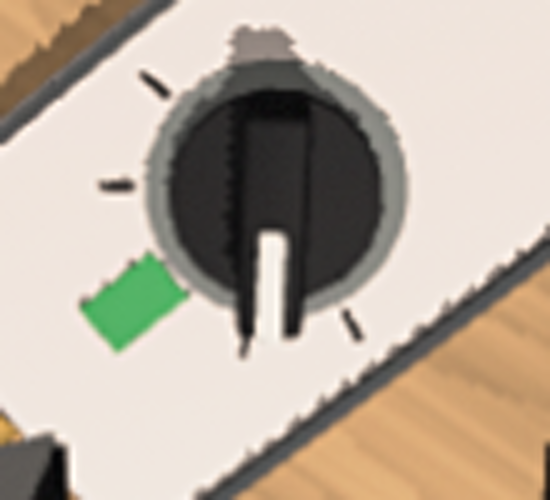

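Run:
```python
from h import *
from bench import robot,cams
p=cams.snapshot("wrist")
f=lambda u,v,z:fray(p,(u/5+220,v/5+150),z)
a=f(277,116,.062);b=f(270,338,.062);d=b-a
print((a+b)/2,np.linalg.norm(d),np.degrees(np.arctan2(d[1],d[0])))
print("disc c",f(276,190,.03)); o=robot.get_obs()
k=np.array([.5905,.168,0.036]);v=R.from_euler("xyz",o["ee_rot"]).inv().apply(k-o["tool_pos"]);print(o["tool_pos"],o["ee_rot"],v)
```

```text
[0.58807161 0.17076686 0.062     ] 0.04557198883673773 33.43884286781058
disc c [0.58674805 0.16991058 0.03      ]
[0.5888926  0.17661657 0.20102219] [ 3.14139306e+00 -2.57309242e-03  2.19044333e+00] [-0.00837269 -0.00372842  0.16500046]
```

>>> jog_arm(series=[{"x": -0.006, "y": -0.004, "z": 0.02, "rx": 0, "ry": 0, "rz": 0}, {"x": 0, "y": 0, "z": 0.03, "rx": 0, "ry": 0, "rz": 0}, {"x": 0, "y": 0, "z": 0.03, "rx": 0, "ry": 0, "rz": 0}, {"x": 0, "y": 0, "z": 0.03, "rx": 0, "ry": 0, "rz": 0}, {"x": 0, "y": 0, "z": 0, "rx": 0, "ry": 0, "rz": 0}])

```text
time: 3.32
tool_pos: [0.592, 0.1703, 0.092]
ee_rot: [3.132, 0.002, 2.179]
wrist_force: [-1.5, -0.5, -0.9]
width: 0.0563
```

>>> jog_arm(series=[{"x": 0, "y": -0.003, "z": 0.02, "rx": 0, "ry": 0, "rz": 0}, {"x": 0, "y": 0, "z": 0.02, "rx": 0, "ry": 0, "rz": 0}, {"x": 0, "y": 0, "z": 0.01, "rx": 0, "ry": 0, "rz": 0}, {"x": 0, "y": 0, "z": 0, "rx": 0, "ry": 0, "rz": 0}])

```text
time: 3.65
tool_pos: [0.5915, 0.1693, 0.0442]
ee_rot: [3.129, 0.003, 2.174]
wrist_force: [-0.9, 0.1, -0.4]
width: 0.0564
```

Run:
```python
from bench import robot,cams
import cv2
for n in("wrist","scene"):
    p=cams.snapshot(n);i=p["img"]
    if n=="scene": i=cv2.resize(i[80:260,260:480],None,fx=3,fy=3)
    cv2.imwrite(f"pics/{n}2.png",i[:,:,::-1])
```

```text
(no output)
```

View pics/wrist2.png

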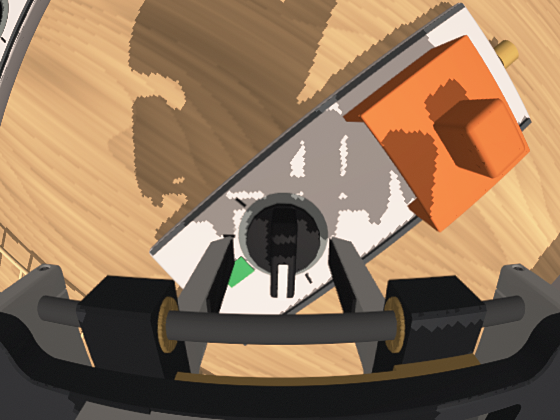

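View pics/scene2.png

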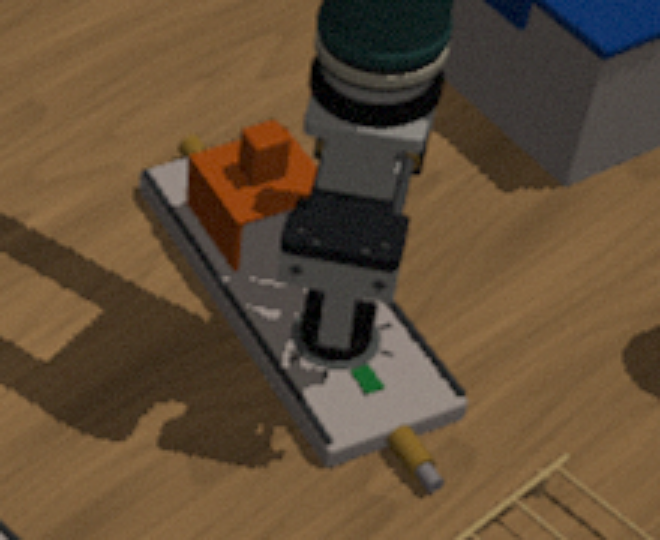

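Both views show the bar midway between the fingertips and clear of the hood. I'll lower 7 mm more and close.

>>> jog_arm(series=[{"x": 0, "y": 0, "z": 0.007, "rx": 0, "ry": 0, "rz": 0}, {"x": 0, "y": 0, "z": 0, "rx": 0, "ry": 0, "rz": 0}])

```text
time: 3.92
tool_pos: [0.5957, 0.1701, 0.0432]
ee_rot: [3.119, 0.007, 2.173]
wrist_force: [-0.4, 0.8, -0.5]
width: 0.0562
```

>>> jog_arm(series=[{"x": 0, "y": 0, "z": 0, "rx": 0, "ry": 0, "rz": 0}, {"x": 0, "y": 0, "z": 0, "rx": 0, "ry": 0, "rz": 0}, {"x": 0, "y": 0, "z": 0, "rx": 0, "ry": 0, "rz": 0}, {"x": 0, "y": 0, "z": 0, "rx": 0, "ry": 0, "rz": 0}, {"x": 0, "y": 0, "z": 0, "rx": 0, "ry": 0, "rz": 0}, {"x": 0, "y": 0, "z": 0, "rx": 0, "ry": 0, "rz": 0}], claw=0.1)

```text
time: 4.42
tool_pos: [0.5981, 0.1711, 0.0478]
ee_rot: [3.112, 0.009, 2.173]
wrist_force: [-4.2, 6.8, 0.5]
width: 0.0194
```

The pose drifts a little per row (about 8 mm along the bar, a 1.7° tilt, 11 mm high). I'll work out a correction.

```bash
cat > d.py <<'E'
from h import *
from bench import robot
import sys
x,y,z,yaw=map(float,sys.argv[1:5])
o=robot.get_obs();T=R.from_euler("xyz",o["ee_rot"]);G=R.from_euler("xyz",[np.pi,0,np.radians(yaw)])
print(o["time"],o["tool_pos"],np.degrees(o["ee_rot"]),o["width"],"F",o["wrist_force"],o["wrist_torque"])
print("shift",T.inv().apply(np.array([x,y,z])-o["tool_pos"]).round(4),"rot",np.degrees((T.inv()*G).as_rotvec()).round(2), "q",o["joint_positions"].round(3),o["qvel"].round(3))
E
python3 d.py .5895 .1693 .037 124.5
```

```text
4.4167 [0.59807348 0.17113124 0.04778072] [178.3135162    0.51092194 124.49905306] 0.01944940853204761 F [-4.20524012  6.84160903  0.52447177] [1.34132346 0.96537059 0.06879459]
shift [ 0.0034 -0.0084  0.0105] rot [1.69 0.51 0.01] q [ 0.185  0.3    1.439  0.004  1.371 -1.988] [ 0.015 -0.003  0.008  0.08   0.036  0.001]
```

>>> jog_arm(series=[{"x": 0.001, "y": -0.004, "z": 0, "rx": 1.0, "ry": 0.3, "rz": 0}, {"x": 0.002, "y": -0.004, "z": 0.003, "rx": 0.9, "ry": 0.3, "rz": 0}, {"x": 0, "y": -0.001, "z": 0.004, "rx": 0.2, "ry": 0, "rz": 0}], claw=0.4)

```text
time: 4.67
tool_pos: [0.5887, 0.1685, 0.0413]
ee_rot: [-3.133, -0.002, 2.173]
wrist_force: [-0.2, 0.3, -0.5]
width: 0.036
```

```bash
python3 d.py .5895 .1693 .037 124.5
```

```text
4.6667 [0.58867199 0.16846762 0.04134793] [-1.79493539e+02 -9.31964079e-02  1.24519560e+02] 0.03597756990321472 F [-0.17763718  0.33854966 -0.5132711 ] [ 0.10491218 -0.00645219  0.00669165]
shift [0.0002 0.0012 0.0043] rot [-0.51 -0.09  0.02] q [ 0.187  0.314  1.435 -0.002  1.401 -1.986] [-0.002  0.045  0.04  -0.026 -0.06   0.005]
```

>>> jog_arm(series=[{"x": 0, "y": 0, "z": 0.004, "rx": 0, "ry": 0, "rz": 0}, {"x": 0, "y": 0, "z": 0.002, "rx": 0, "ry": 0, "rz": 0}, {"x": 0, "y": 0, "z": 0.001, "rx": 0.1, "ry": 0, "rz": 0}, {"x": 0, "y": 0, "z": 0.001, "rx": 0.1, "ry": 0, "rz": 0}, {"x": 0, "y": 0, "z": 0.001, "rx": 0.1, "ry": 0, "rz": 0}], claw=0)

```text
time: 5.08
tool_pos: [0.5875, 0.168, 0.0304]
ee_rot: [-3.124, -0.003, 2.173]
wrist_force: [-3.5, -0.3, 9.5]
width: 0.014
```

```bash
python3 d.py .5895 .1693 .037 124.5
```

```text
5.0833 [0.58751724 0.1679855  0.03037555] [-1.78967565e+02 -1.59294231e-01  1.24505475e+02] 0.013979630603756326 F [-3.5093857  -0.27073272  9.51219173] [-0.03960413  0.61377452 -0.02492781]
shift [-0.      0.0023 -0.0067] rot [-1.03 -0.16  0.01] q [ 0.188  0.327  1.441 -0.005  1.391 -1.984] [ 0.004  0.015 -0.018 -0.009  0.025  0.006]
```

Gripped at a width of 14.0 mm, just touching the disc. I'll lift 3 mm while turning clockwise, in stages with checks.

>>> jog_arm(series=[{"x": 0, "y": 0.001, "z": -0.003, "rx": -0.3, "ry": 0, "rz": 2}, {"x": 0, "y": 0.001, "z": -0.001, "rx": -0.3, "ry": 0, "rz": 5}, {"x": 0, "y": 0, "z": 0, "rx": -0.2, "ry": 0, "rz": 5}, {"x": 0, "y": 0, "z": 0, "rx": 0, "ry": 0, "rz": 5}])

```text
time: 5.42
tool_pos: [0.587, 0.1689, 0.0305]
ee_rot: [-3.131, -0.001, 1.865]
wrist_force: [-0.2, 1.7, -0.1]
width: 0.0136
```

```bash
python3 d.py .589 .1687 .034 74
```

```text
5.4167 [0.58704049 0.16885316 0.03045705] [-1.79385166e+02 -5.34922369e-02  1.06884323e+02] 0.01363568178973144 F [-0.19109994  1.67167461 -0.10192801] [0.14600322 0.13314688 0.04137639]
shift [-0.0007  0.0018 -0.0036] rot [-0.61  0.12 32.88] q [ 0.187  0.322  1.448 -0.     1.383 -1.678] [ 0.002  0.003 -0.003  0.004  0.008  1.086]
```

>>> jog_arm(series=[{"x": 0, "y": 0.001, "z": -0.002, "rx": -0.2, "ry": 0, "rz": 6}, {"x": 0, "y": 0, "z": -0.001, "rx": -0.2, "ry": 0, "rz": 6}, {"x": 0, "y": 0, "z": 0, "rx": 0, "ry": 0, "rz": 6}, {"x": 0, "y": 0, "z": 0, "rx": 0, "ry": 0, "rz": 6}])

```text
time: 5.75
tool_pos: [0.5869, 0.1703, 0.0305]
ee_rot: [-3.134, 0.0, 1.427]
wrist_force: [-0.3, 0.3, 0.3]
width: 0.0137
```

```bash
python3 d.py .589 .1687 .034 74
```

```text
5.75 [0.58691287 0.17029908 0.03046079] [-1.79588690e+02  8.56773030e-03  8.17398757e+01] 0.013684092353446402 F [-0.34442403  0.34942182  0.32396908] [0.21214572 0.1891607  0.09495759]
shift [-0.0013  0.0023 -0.0036] rot [-0.41  0.04  7.74] q [ 0.188  0.319  1.451  0.002  1.378 -1.239] [ 1.000e-03  1.000e-03 -2.000e-03  9.000e-03 -1.000e-03  1.307e+00]
```

>>> jog_arm(series=[{"x": 0, "y": 0, "z": 0, "rx": 0, "ry": 0, "rz": 5}, {"x": 0, "y": 0, "z": 0, "rx": 0, "ry": 0, "rz": 0}, {"x": 0, "y": 0, "z": 0, "rx": 0, "ry": 0, "rz": 0}])

```text
time: 6.0
tool_pos: [0.587, 0.1706, 0.0304]
ee_rot: [-3.134, 0.0, 1.335]
wrist_force: [0.3, 0.1, 0.7]
width: 0.0139
```

```bash
python3 d.py .589 .1687 .034 74
```

```text
6.0 [0.58698536 0.17062953 0.03044827] [-1.79561063e+02  1.72332767e-02  7.64638182e+01] 0.013940169787861416 F [0.32027197 0.08237335 0.66555382] [ 0.03950385  0.20241394 -0.04597696]
shift [-0.0014  0.0024 -0.0036] rot [-0.44  0.03  2.46] q [ 0.189  0.32   1.451  0.003  1.378 -1.147] [-0.001  0.002 -0.004  0.001  0.002  0.013]
```

>>> jog_arm(series=[{"x": 0, "y": 0, "z": 0, "rx": 0, "ry": 0, "rz": 2.5}, {"x": 0, "y": 0, "z": 0, "rx": 0, "ry": 0, "rz": 0}, {"x": 0, "y": 0, "z": 0, "rx": 0, "ry": 0, "rz": 0}, {"x": 0, "y": 0, "z": 0, "rx": 0, "ry": 0, "rz": 0}])

```text
time: 6.33
tool_pos: [0.5871, 0.1707, 0.0305]
ee_rot: [-3.134, 0.0, 1.297]
wrist_force: [-0.3, 0.1, 0.4]
width: 0.0138
```

>>> jog_arm(series=[{"x": 0, "y": 0, "z": 0, "rx": 0, "ry": 0, "rz": 0}, {"x": 0, "y": 0, "z": 0, "rx": 0, "ry": 0, "rz": 0}, {"x": 0, "y": 0, "z": 0, "rx": 0, "ry": 0, "rz": 0}], claw=0.5)

```text
time: 6.58
tool_pos: [0.5872, 0.1704, 0.0304]
ee_rot: [-3.134, 0.001, 1.3]
wrist_force: [0.3, -0.6, -0.1]
width: 0.0305
```

```bash
python3 d.py .587 .1706 .17 74
```

```text
6.5833 [0.58719095 0.1704435  0.03042587] [-1.79578449e+02  3.26713675e-02  7.44902184e+01] 0.03052636712406775 F [ 0.26441338 -0.55782416 -0.0857757 ] [-0.00835306  0.01004238 -0.00116867]
shift [ 0.     -0.0013 -0.1396] rot [-0.42  0.03  0.49] q [ 0.188  0.32   1.45   0.003  1.378 -1.112] [-0.001 -0.001  0.002 -0.002 -0.002 -0.006]
```

Released cleanly. I'll go up and look.

>>> jog_arm(series=[{"x": 0, "y": 0, "z": -0.01, "rx": 0, "ry": 0, "rz": 0}, {"x": 0, "y": 0, "z": -0.03, "rx": 0, "ry": 0, "rz": 0}, {"x": 0, "y": 0, "z": -0.03, "rx": 0, "ry": 0, "rz": 0}, {"x": 0, "y": 0, "z": -0.035, "rx": 0, "ry": 0, "rz": 0}, {"x": 0, "y": 0, "z": -0.035, "rx": 0, "ry": 0, "rz": 0}, {"x": 0, "y": 0, "z": -0.03, "rx": 0, "ry": 0, "rz": 0}], claw=0.6)

```text
time: 7.08
tool_pos: [0.5827, 0.169, 0.1983]
ee_rot: [-3.115, 0.011, 1.302]
wrist_force: [0.7, -0.2, 0.1]
width: 0.0566
```

```bash
python3 - <<'E'
from h import *
from bench import robot,cams
import cv2
p=cams.snapshot("wrist"); cv2.imwrite("pics/w3.png",p["img"][:,:,::-1])
E
python3 d.py .4794 .2015 .17 74
```

```text
7.1333 [0.58585371 0.16956453 0.20651345] [-179.13709989    0.29412726   74.61236743] 0.05645540466563083 F [1.17867734 0.05344506 3.99293158] [ 0.03614463 -0.03594057 -0.03136534]
shift [ 0.0027 -0.1105  0.0382] rot [-0.86  0.3   0.61] q [ 0.188  0.234  1.202  0.002  1.722 -1.114] [ 0.001 -0.022  0.017  0.001 -0.113  0.   ]
```

View pics/w3.png

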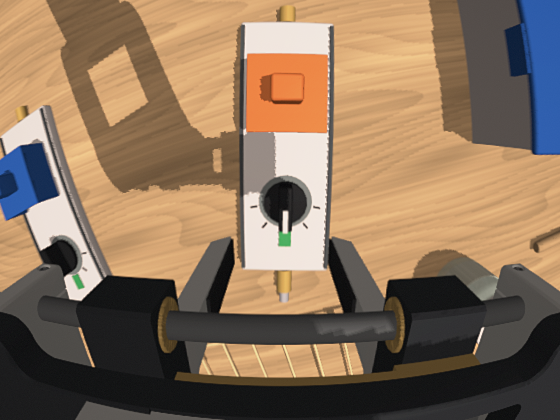

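The white pointer now points straight at the green mark at (285,240), both on the slab's centre line. The hood is still parked, with its post at about (288,88). Now I locate the post.

```bash
python3 - <<'E'
from h import *
from bench import robot,cams
import cv2
p=cams.snapshot("wrist")
c=cv2.resize(p["img"][50:260,220:350],None,fx=3.5,fy=3.5,interpolation=cv2.INTER_CUBIC);cv2.imwrite("pics/w3c.png",c[:,:,::-1])
h=fray(p,(288,88),.108);print("post",h)
print("slab far end",fray(p,(244,24),.02),fray(p,(332,26),.02),"near",fray(p,(243,268),.02),fray(p,(328,270),.02))
E
python3 d.py .4797 .2013 .13 74
```

```text
post [0.48284967 0.20392725 0.108     ]
slab far end [0.3847821  0.18098469 0.02      ] [0.41306252 0.27652289 0.02      ] near [0.66366626 0.0987206  0.02      ] [0.69424327 0.1994959  0.02      ]
7.1833 [0.58595844 0.16961306 0.20420125] [-179.1265927     0.30023107   74.61393254] 0.05633975855837701 F [ 0.32258242 -0.34736049  0.79676507] [-0.00518477  0.00231364  0.01610237]
shift [ 0.0027 -0.1097  0.0759] rot [-0.87  0.3   0.61] q [ 0.188  0.234  1.205  0.002  1.718 -1.114] [-0.001  0.034  0.1    0.001 -0.048  0.001]
```

View pics/w3c.png

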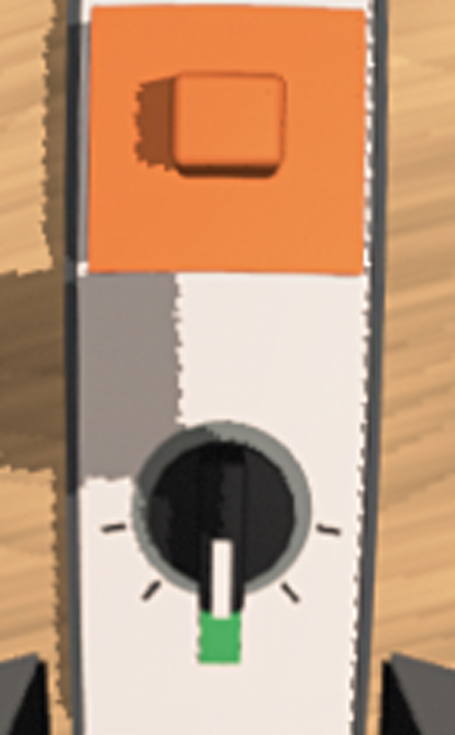

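Knob set dead on the mark. I move over the post.

>>> jog_arm(series=[{"x": 0.003, "y": -0.03, "z": 0, "rx": -0.4, "ry": 0.2, "rz": 0.3}, {"x": 0, "y": -0.03, "z": 0, "rx": -0.4, "ry": 0, "rz": 0.2}, {"x": 0, "y": -0.03, "z": 0.01, "rx": 0, "ry": 0, "rz": 0}, {"x": 0, "y": -0.015, "z": 0.02, "rx": 0, "ry": 0, "rz": 0}, {"x": 0, "y": 0, "z": 0.02, "rx": 0, "ry": 0, "rz": 0}])

```text
time: 7.6
tool_pos: [0.4871, 0.2022, 0.1599]
ee_rot: [3.13, -0.006, 1.291]
wrist_force: [1.1, 0.9, -1.0]
width: 0.0565
```

```bash
python3 d.py .4815 .2025 .082 74;python3 - <<'E'
from bench import cams
import cv2
p=cams.snapshot("wrist"); cv2.imwrite("pics/w4.png",p["img"][:,:,::-1])
E
```

```text
7.6 [0.48709167 0.2021504  0.15991744] [179.32622552  -0.33973982  73.98547409] 0.05654128901444997 F [ 1.09775982  0.86276014 -0.99087724] [ 0.02877457  0.03542022 -0.04268839]
shift [-0.0017 -0.0064  0.0778] rot [ 0.67 -0.34 -0.02] q [ 2.870e-01  4.000e-02  1.511e+00 -1.000e-03  1.578e+00 -1.005e+00] [ 0.003  0.068  0.38  -0.011 -0.509 -0.005]
```

View pics/w4.png

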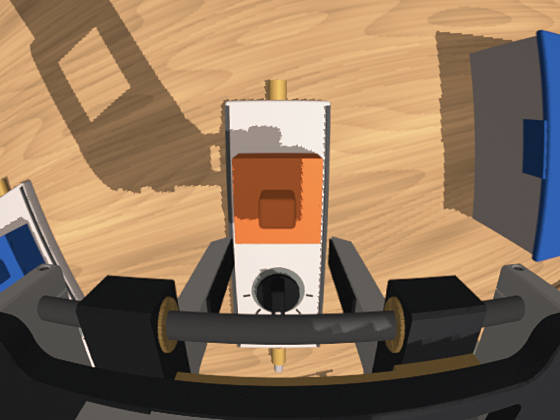

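The post at (277,208) lies nearly on the finger centre line, about 2 mm to −x. I descend.

>>> jog_arm(series=[{"x": -0.002, "y": -0.004, "z": 0.015, "rx": 0.3, "ry": -0.3, "rz": 0}, {"x": 0, "y": -0.003, "z": 0.025, "rx": 0.3, "ry": 0, "rz": 0}, {"x": 0, "y": 0, "z": 0.02, "rx": 0, "ry": 0, "rz": 0}])

```text
time: 7.9
tool_pos: [0.4795, 0.2016, 0.0974]
ee_rot: [3.14, 0.001, 1.292]
wrist_force: [-0.2, -0.5, -0.4]
width: 0.0563
```

```bash
python3 d.py .4815 .2025 .082 74;python3 - <<'E'
from bench import cams
import cv2
p=cams.snapshot("wrist"); cv2.imwrite("pics/w5.png",p["img"][:,:,::-1])
E
```

```text
7.9 [0.47953147 0.20160244 0.09738398] [1.79934105e+02 2.90858869e-02 7.40508070e+01] 0.05631154223449012 F [-0.21193571 -0.47172399 -0.37268158] [0.00033433 0.0147892  0.00379443]
shift [0.0014 0.0016 0.0154] rot [0.07 0.03 0.05] q [ 2.900e-01  6.800e-02  1.608e+00 -1.000e-03  1.465e+00 -1.003e+00] [-0.003  0.145  0.308 -0.006 -0.491 -0.004]
```

View pics/w5.png

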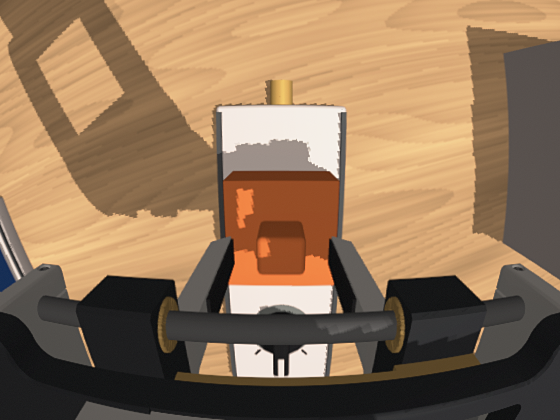

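The post is centred between the fingers at (281,248). I go down a little more and grip.

>>> jog_arm(series=[{"x": 0, "y": 0.001, "z": 0.008, "rx": 0, "ry": 0, "rz": 0}, {"x": 0, "y": 0, "z": 0, "rx": 0, "ry": 0, "rz": 0}])

```text
time: 8.12
tool_pos: [0.4773, 0.1998, 0.0834]
ee_rot: [-3.133, 0.007, 1.292]
wrist_force: [-0.1, -0.5, -0.1]
width: 0.056
```

>>> jog_arm(series=[{"x": 0, "y": 0, "z": 0, "rx": 0, "ry": 0, "rz": 0}, {"x": 0, "y": 0, "z": 0, "rx": 0, "ry": 0, "rz": 0}, {"x": 0, "y": 0, "z": 0, "rx": 0, "ry": 0, "rz": 0}, {"x": 0, "y": 0, "z": 0, "rx": 0, "ry": 0, "rz": 0}], claw=0)

```text
time: 8.45
tool_pos: [0.4803, 0.2, 0.0872]
ee_rot: [-3.138, 0.004, 1.291]
wrist_force: [-0.8, 1.3, 0.5]
width: 0.0332
```

```bash
python3 d.py .4815 .2025 .082 74
```

```text
8.45 [0.48029807 0.20002161 0.08719709] [-179.7962462     0.24414824   73.98784656] 0.03319549510624975 F [-0.78590341  1.25177246  0.5359785 ] [ 0.01038468 -0.04541712  0.02021068]
shift [0.0027 0.0005 0.0052] rot [-0.2   0.24 -0.01] q [ 0.287  0.08   1.616 -0.002  1.451 -1.004] [-0.002 -0.009 -0.02  -0.001  0.002  0.001]
```

>>> jog_arm(series=[{"x": 0.001, "y": 0, "z": 0.003, "rx": 0, "ry": 0, "rz": 0}, {"x": 0, "y": 0, "z": 0.001, "rx": 0, "ry": 0, "rz": 0}, {"x": 0, "y": 0, "z": 0, "rx": 0, "ry": 0, "rz": 0}])

```text
time: 8.7
tool_pos: [0.4819, 0.2008, 0.0864]
ee_rot: [3.141, 0.003, 1.291]
wrist_force: [0.5, -0.2, -4.7]
width: 0.0282
```

```bash
python3 d.py .5971 .1702 .082 74
```

```text
8.7 [0.48190039 0.20084017 0.08638218] [1.79989416e+02 1.79952825e-01 7.39709495e+01] 0.028170571549779994 F [ 0.47852086 -0.22881599 -4.70188709] [ 0.11452698 -0.09183174  0.02305074]
shift [0.0024 0.1192 0.0044] rot [ 0.01  0.18 -0.03] q [ 0.288  0.082  1.616 -0.003  1.446 -1.003] [ 0.001  0.002  0.001 -0.    -0.     0.001]
```

Gripped at 28.2 mm. Now I slide along tool +y.

>>> jog_arm(series=[{"x": 0, "y": 0.012, "z": 0, "rx": 0, "ry": 0, "rz": 0}, {"x": 0, "y": 0.015, "z": 0, "rx": 0, "ry": 0, "rz": 0}, {"x": 0, "y": 0.015, "z": 0, "rx": 0, "ry": 0, "rz": 0}, {"x": 0, "y": 0.015, "z": 0, "rx": 0, "ry": 0, "rz": 0}])

```text
time: 9.03
tool_pos: [0.5358, 0.1854, 0.0864]
ee_rot: [-3.137, 0.004, 1.294]
wrist_force: [-2.1, -0.3, 1.8]
width: 0.0278
```

```bash
python3 d.py .5971 .1702 .085 74
```

```text
9.0333 [0.53584872 0.18539846 0.08639689] [-179.72680363    0.21171298   74.1232728 ] 0.027770611496642894 F [-2.11337575 -0.26977369  1.81798683] [ 0.10636678  0.27655092 -0.09071525]
shift [0.0021 0.0631 0.0011] rot [-0.27  0.21  0.12] q [ 2.340e-01  1.820e-01  1.503e+00 -1.000e-03  1.462e+00 -1.060e+00] [-0.169  0.334 -0.39   0.005  0.055 -0.168]
```

>>> jog_arm(series=[{"x": 0, "y": 0.015, "z": 0, "rx": 0, "ry": 0, "rz": 0}, {"x": 0, "y": 0.015, "z": 0, "rx": 0, "ry": 0, "rz": 0}, {"x": 0, "y": 0.01, "z": 0, "rx": 0, "ry": 0, "rz": 0}, {"x": 0, "y": 0.006, "z": 0, "rx": 0, "ry": 0, "rz": 0}])

```text
time: 9.37
tool_pos: [0.5855, 0.1711, 0.0864]
ee_rot: [-3.137, 0.003, 1.292]
wrist_force: [-2.3, 0.3, 2.6]
width: 0.028
```

```bash
python3 d.py .5971 .1702 .085 74
```

```text
9.3667 [0.58549816 0.171109   0.08635978] [-1.79723232e+02  1.46566717e-01  7.40131233e+01] 0.027991743871420168 F [-2.26204788  0.26262754  2.60873698] [0.08481189 0.19814422 0.03284385]
shift [0.0023 0.0114 0.0013] rot [-0.28  0.15  0.01] q [ 0.191  0.274  1.393 -0.     1.481 -1.1  ] [-0.063  0.15  -0.186  0.005  0.041 -0.059]
```

>>> jog_arm(series=[{"x": 0, "y": 0.004, "z": 0, "rx": 0, "ry": 0, "rz": 0}, {"x": 0, "y": 0.004, "z": 0, "rx": 0, "ry": 0, "rz": 0}])

```text
time: 9.53
tool_pos: [0.5926, 0.1691, 0.0863]
ee_rot: [-3.131, 0.003, 1.292]
wrist_force: [-13.1, 2.7, 7.1]
width: 0.0276
```

```bash
python3 d.py .5971 .1702 .085 74
```

```text
9.5333 [0.59259139 0.16908417 0.08633838] [-1.79421702e+02  1.52544481e-01  7.40019785e+01] 0.027563712697438337 F [-13.08242218   2.6864643    7.14737233] [ 0.43734198  2.13135257 -0.02778293]
shift [0.0023 0.004  0.0013] rot [-0.58  0.15  0.  ] q [ 0.185  0.291  1.372  0.002  1.49  -1.107] [-0.028  0.088 -0.109  0.047  0.131 -0.039]
```

Force has risen to 13 N, so the hood is at the end stop (travel about 115 mm from about 5 mm). One more small push, then release and rise.

>>> jog_arm(series=[{"x": 0, "y": 0.003, "z": 0, "rx": 0, "ry": 0, "rz": 0}, {"x": 0, "y": 0, "z": 0, "rx": 0, "ry": 0, "rz": 0}])

```text
time: 9.7
tool_pos: [0.5925, 0.1692, 0.0864]
ee_rot: [-3.123, 0.004, 1.293]
wrist_force: [1.5, -1.3, 0.0]
width: 0.028
```

>>> jog_arm(series=[{"x": 0, "y": 0, "z": 0, "rx": 0, "ry": 0, "rz": 0}, {"x": 0, "y": 0, "z": 0, "rx": 0, "ry": 0, "rz": 0}, {"x": 0, "y": 0, "z": 0, "rx": 0, "ry": 0, "rz": 0}], claw=0.6)

```text
time: 9.95
tool_pos: [0.5931, 0.1693, 0.0859]
ee_rot: [-3.126, 0.003, 1.294]
wrist_force: [0.5, 0.0, -0.3]
width: 0.0443
```

```bash
python3 d.py .5971 .1702 .085 74
```

```text
9.95 [0.59307598 0.1692905  0.08591027] [-179.08089961    0.19899194   74.11538108] 0.04428898609612301 F [ 0.51665542  0.01443657 -0.33698129] [-0.02897977  0.01466818 -0.01343033]
shift [0.002  0.0036 0.0008] rot [-0.92  0.2   0.11] q [ 0.184  0.296  1.365  0.004  1.496 -1.11 ] [ 0.     0.001  0.003  0.    -0.009 -0.002]
```

>>> jog_arm(series=[{"x": 0, "y": 0, "z": -0.01, "rx": 0, "ry": 0, "rz": 0}, {"x": 0, "y": 0, "z": -0.03, "rx": 0, "ry": 0, "rz": 0}, {"x": 0, "y": 0, "z": -0.03, "rx": 0, "ry": 0, "rz": 0}, {"x": 0, "y": 0, "z": -0.03, "rx": 0, "ry": 0, "rz": 0}, {"x": 0, "y": -0.03, "z": -0.02, "rx": 0, "ry": 0, "rz": 0}, {"x": 0, "y": -0.03, "z": -0.01, "rx": 0, "ry": 0, "rz": 0}, {"x": 0, "y": -0.03, "z": 0, "rx": 0, "ry": 0, "rz": 0}, {"x": 0, "y": -0.03, "z": 0, "rx": 0, "ry": 0, "rz": 0}, {"x": 0, "y": 0, "z": 0, "rx": 0, "ry": 0, "rz": 0}])

```text
time: 10.7
tool_pos: [0.4775, 0.2025, 0.2274]
ee_rot: [-3.128, 0.001, 1.291]
wrist_force: [0.5, 0.4, -0.1]
width: 0.0563
```

Run:
```python
from bench import cams,robot
import cv2,numpy as np
w=cams.snapshot("wrist")["img"];s=cams.snapshot("scene")["img"]
s=cv2.resize(s[80:260,260:480],None,fx=2.5,fy=2.5)
cv2.imwrite("pics/w6.png",w[:,:,::-1]);cv2.imwrite("pics/s6.png",s[:,:,::-1])
```

```text
(no output)
```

View pics/w6.png

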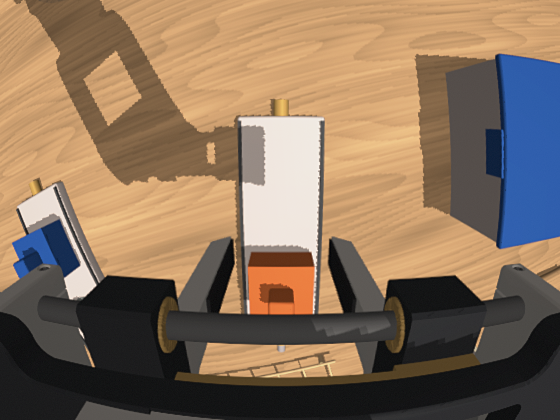

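View pics/s6.png

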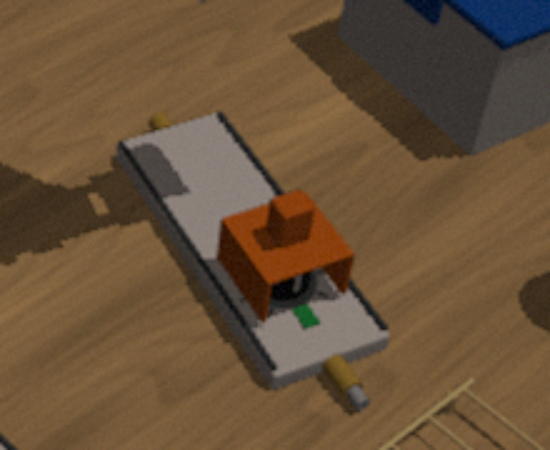

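The hood now stands over the knob, and the white pointer can be seen inside aimed at the green mark. I check the slide numerically.

Run:
```python
from h import *
from bench import cams
import cv2
s=cams.snapshot("scene")
i=cv2.resize(s["img"][140:225,330:420],None,fx=7,fy=7,interpolation=cv2.INTER_CUBIC)
ax=np.array([.961,-.276,0])
for d in (.108,.12):
    X=np.array([.589,.1695,.108])+ax*(d-.12)
    for sg,c in((1,(255,255,255) if d>.11 else (0,255,255)),):
        pts=[(proj(s,X+ax*a+np.array([.276,.961,0])*b)-[330,140])*7 for a,b in((.012,.014),(.012,-.014),(-.012,-.014),(-.012,.014))]
        cv2.polylines(i,[np.int32(pts)],True,c,1)
cv2.imwrite("pics/s7.png",i[:,:,::-1])
t=cams.snapshot("top");cv2.imwrite("pics/t7.png",t["img"][:,:,::-1])
```

```text
(no output)
```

View pics/s7.png

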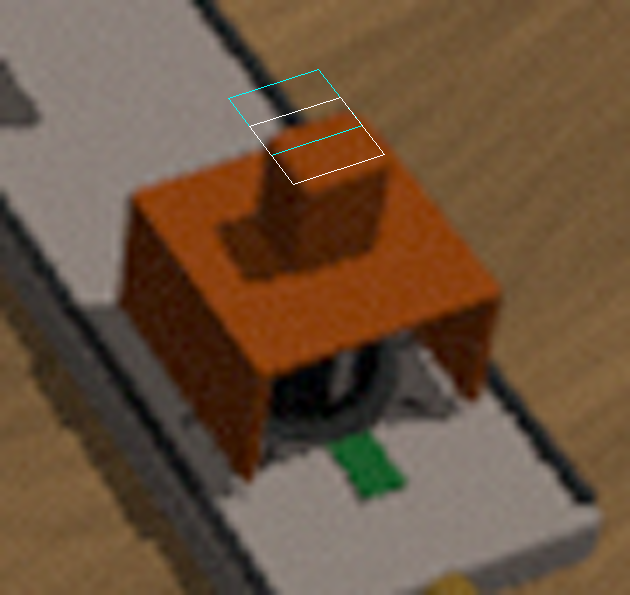

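View pics/t7.png

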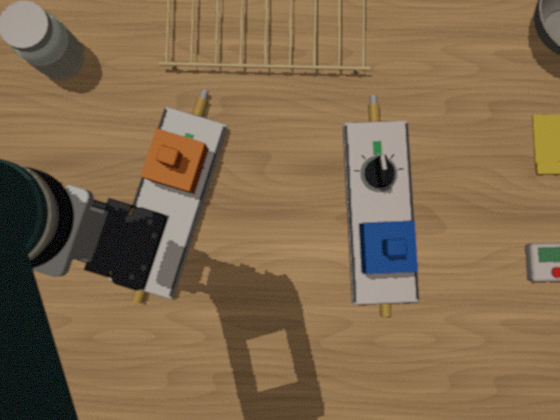

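The post sits at the 0.12 outline, so the hood is at the stop. The blue regulator is unchanged.

```bash
python3 -c "
from bench import ticket;print(ticket.close_job())"
```

```text
the job is handed in; nothing more can be done
None
```

I turned the orange regulator's knob about 50° clockwise to the green mark, slid its hood over the knob to the end stop, backed the arm away and handed the job in. No verdict was reported.

- **Knob:** with the hood still parked, the wrist picture showed the white pointer dead on the green mark. After covering, the scene picture showed the pointer still aimed at it under the hood.
- **Hood:** the push force rose to 13 N at the end of about 115 mm of travel, from a start of about 5 mm. In the scene picture the post matches the computed position for a slide of 0.12 m, or lies a few mm beyond it.
- **Blue regulator:** its knob and hood look the same as in the first top view.
- **Forces and time:** about 11 s used. The highest wrist force I read was about 15 N.
- **What disagreed:** the top and wrist cameras differed by about 3 mm on the knob axis and 2° on the pointer angle. I gripped at about the average.
- **What went wrong:** the arm drifted up to about 1 cm during rows that should not have moved it. I stopped the first grasp of the knob and corrected it before turning.

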